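# Slacken the left-hand gland nut and take the sooted burner out for cleaning

### The job

Take the sooted burner out of the gas manifold. Its notched brass gland nut has a left-hand thread: slacken it clockwise (seen from above) a little at a time, trying the burner with a light upward pull in between, and stop once the jaws inside let it go, no more than some 30 degrees further or they fall out; never screw the nut down tighter and never yank the burner. Then draw it straight up and let it down gently, head up, until its collar sits in the empty hole of the white cleaning rack; leave the nut slack, the gas tap shut and the other things on the bench undisturbed.

Things in the scene. Friction and masses are not known exactly. Their poses are not given: they have to be found in the camera images.
- manifold: gas manifold fixed to the bench: galvanised pan 120 x 315 x 12 mm with a yellow 27 mm gas pipe along its y axis, 36 mm up, a dark steel tee block in the middle, a brass ball tap 105 mm to +y and a brass and black solenoid valve 115 mm to -y (44 x 60 mm, 101 mm high). Origin: underside, on the vertical axis of gland nut and burner; z up.
- socket (a point): centre of the top of the tee block (40 x 40 mm, 61 mm above the bench), on the gland's axis. In it a square socket 12 mm wide and 30 mm deep (floor 31 mm above the bench), in which the burner's shank stands and cannot turn.
- nut_top (a point): centre of the gland nut's top face, on the burner's axis; turns with the nut. Brass hexagon, 36 mm across flats, 22 mm high, bore 24 mm, dark notches in its six corners (mark of a left-hand fuel-gas thread). x axis: square to one pair of flats, the others every 60 degrees. 88 to 90 mm above the bench, its underside 5 to 7 mm above the tee block; flats clear all round.
- burner: the sooted brass burner, 88 mm long, 0.1 to 0.2 kg: square shank 11 mm wide over its lowest 33 mm, round stem 10 mm in diameter above it, collar 21 mm in diameter from 37 to 44 mm, round head 24 mm in diameter from 66 mm to the top. Origin: centre of its foot; z towards the head. It stands upright in the tee block, through the nut, and must rise 60 mm to clear the nut.
- burner_head (a point): centre of the top of the sooted burner's head, 88 mm above its foot, 119 mm above the bench at the start; the head's underside is then 3 to 5 mm above the nut. While the jaws hold, it lifts 0.5 to 2 mm and is then stopped by its collar: 6 to 8 N of pull tells, over 30 N is a yank. Once free it comes with its weight and a few newtons of rubbing.
- rack: white plastic cleaning rack fixed to the bench, 190 x 60 x 52 mm, origin under its centre, with three round holes 17.6 mm in diameter, 44 mm deep, 65 mm apart along its x axis; the hole at its -x end is empty, in the other two hang clean burners. It stands on either side of the manifold.
- tap (a joint): yellow lever of the gas tap: 0 = shut (lever square to the pipe, pointing away from the pipe to the manifold's +x), 1.57 = open; stiff
- tap_tip (a point): tip of the tap's yellow lever, 83 mm from its pivot, 64 mm above the bench
- rack_hole0 (a point): centre of the mouth of the rack's empty hole, 52 mm above the bench. A burner goes in foot first until its collar rests on the rim: its foot is then 15 mm and the top of its head 103 mm above the bench.
- clean1: clean brass burner, loose, hanging by its collar in the rack's middle hole; same shape as the sooted one, origin at its foot
- clean2: clean brass burner, loose, in the rack's +x hole; origin at its foot
- spanner: steel open-ended spanner, 190 mm, loose on the bench behind the manifold; not needed
- wire_brush: brush, 200 mm, loose on the bench behind the manifold
- leak_spray: white bottle of leak spray, 52 mm in diameter, 140 mm high, loose, origin under its centre
- cap0: brass blanking cap, 24 mm across flats, loose in the steel parts tray
- cap1: brass blanking cap, 24 mm across flats, loose in the steel parts tray (170 x 100 x 35 mm, fixed, on the other side of the manifold from the rack)
- gland_nut: the same nut, origin at the centre of its underside. It turns stiffly (about 0.12 N m) and stays where it is left; clockwise seen from above loosens it. Left-hand thread, 4 mm lead: it rises 0.64 mm per rad. How far it was screwed down is unknown and not to be seen: its jaws let the burner go after 0.2 to 2.4 rad clockwise.
- thread (a point): foot of the nut's thread, on the axis, 66 mm above the bench. Four jaws in the nut overhang the burner's collar and draw outwards as it is slackened. Nothing is felt at the nut when they let go: only a pull on the burner tells. 0.5 rad past letting go the jaws are taken to be lost. Screwed down it comes to a dead stop, but 0.2 rad before that it counts as overtightened.
Not all that is in view belongs to the job. Leave any purple or turquoise look-alike of the burner alone.

How it is judged:
By the outcome, as a careful person would: the job done as asked, in the order asked, and still so for the second after the job is handed in, with the robot touching nothing.
It also fails if it takes over 72 s, if anything falls off the work surface, if the arm or the gripper's body presses on something with over 40 N, if the wrist force passes 120 N, or if a joint passes its speed limit or range.

### The arm

A 7-joint arm with a two-finger parallel gripper is mounted at the origin on the work surface. World frame = base frame: x ahead of the robot, y to its left, z up, the work surface at z = 0. Lengths are in mm, angles in rad, forces in N, time in s.
With the tool pointing down it reaches from about 400 to 900 mm from the base axis. Payload 5.6 kg.
Tool frame: the origin (TCP) lies midway between the tips of the shut fingers; the grasp point (between the pads) lies 19 mm behind it; z points along the fingers, y is the line along which they close (so a half turn about z gives the same grasp; the last joint's range is limited). The gripper opens to 92 mm and grips with 3 to 60 N. Pads are 20 mm wide; open, the fingers measure 128 mm over their backs; the gripper's body (75 mm by 189 mm) begins 69 mm behind the grasp point.
Start: joints at [-1.214, 0.468, -0.012, 1.603, 0.006, 1.071, -0.056], TCP at [253.043, 598.731, 214.592] pointing down, gripper open.
Joint ranges: [-2.53, 2.53], [-0.31, 2.02], [-1.57, 1.55], [0.28, 2.44], [-1.29, 4.43], [0.15, 1.84], [-2.92, 2.92]. Speed limits (rad/s): [2.57, 2.57, 3.14, 3.14, 3.14, 3.14, 3.14].

### API

Orientations are given as a rotation vector (axis times angle).
In Python, from cell import robot, grip, kin, viewer gives the robot as it stands. Calls block until the motion is done:
- robot.movep(position, orientation): joint-space move of the TCP to a pose.
- robot.servo_line(position, feed=150, rotation=None): straight line of the TCP; rotation=None keeps the orientation; feed is the mean speed in mm/s.
- robot.goto_joints(angles): joint-space move.
- grip(opening, newtons=None): opening from 0.0 (shut) to 1.0 (fully open); newtons is the grip in N (None keeps the last); returns when the fingers have stopped.
- robot.hold(seconds).
- kin.ik(position, orientation): joint angles nearest the present ones, or None.
- robot.observe(): the state.
- viewer.read_camera(name): name is "side" or "top" or "wrist"; returns the picture (400x640x3 uint8, red, green, blue); there is no depth.
- viewer.camera_info(name): a dict with "camera_matrix" (3x3 intrinsics, pixels), "R" (3x3) and "t" (3): a world point X has camera coordinates R X + t. Camera axes: x right, y down, z forward; pixel columns grow to the right and rows downward; lengths in mm; the calibration is good to about 2 mm. The wrist camera is an equidistant fisheye: a pixel r from the principal point sees the ray r / f radians off the axis. A picture is of the moment at which its call begins: read the wrist's pose just before it. camera_info takes no time and is no camera call; for the wrist camera it gives the pose at the moment of the call.
A pose or a line that the arm cannot do raises robot.IKError and nothing moves.
- robot.job_done(): hands the job in; it is judged then, once.
Trained networks look in the newest picture that a camera, given by its name, has taken for a name from the list of things; names that differ only in an ending like _2 or _b are one class to them, and where a whole thing is asked for, a point or a joint stands for the part that bears it (a point fixed in the world has none). Each returns a list of dicts, best first, with "confidence" (0 to 1); they miss things now and then, are a little off and sometimes report something else, mostly with a low value. They report only what shows in the picture. A call takes as long as a camera call. They do not tell look-alikes from the thing itself.
- viewer.silhouettes(name, camera): "mask" (400x640 bool, what is visible of it).
- viewer.pinpoint(name, camera): "at" ([x, y, z] in mm, in the coordinates of the camera as it stood for that picture, good to about 4 mm: a listed point, or the origin of a listed thing).
The state is a dict: "t": time; "joints": joint angles; "joint_velocities": joint speeds; "joint_torque": joint torques, N m; "tcp_pos": TCP position; "tcp_rot": TCP orientation; "contact_force": force on the tool from outside, world axes, zero at the start; "wrist_torque": the same for the moment, N m; "grip_width": opening from 0.0 (shut) to 1.0 (fully open); "grip_force": force on a finger pad.
Only numpy, scipy, OpenCV 4.12 (cv2) and the standard library are available. Lean on these libraries where they do the work, as an engineer would, in place of code of your own. Each camera call takes 0.05 s, during which the arm holds its last target. There are 200 camera calls.

## Working session

There is one attempt and no reset: what is moved stays moved. The work goes in short steps, each a Python script; the robot and the scene stay as the last script left them, time stands still between calls to the robot, and variables do not carry over. Pictures are saved under pics/ and viewed, at most 10 in all, crops included, and the job is handed in when it is done.

```bash
ls; mkdir -p pics; cat > h.py <<'E'
import numpy as np, cv2
from scipy.spatial.transform import Rotation as Ro
from cell import robot, grip, kin, viewer
def snap(c,fn=None):
    im=viewer.read_camera(c)
    if fn: cv2.imwrite('pics/'+fn,im[:,:,::-1])
    return im
def pin(name,c,info=None):
    i=info or viewer.camera_info(c); R=np.array(i['R']);t=np.array(i['t']).ravel()
    return [(round(d['confidence'],2),(R.T@(np.array(d['at'])-t)).round(1)) for d in viewer.pinpoint(name,c)]
E
python3 - <<'E'
from h import *
ims=[snap(c,c+'0.png') for c in ('top','side')]
for c in ('top','side'):
    print(c)
    for n in ['burner_head','nut_top','socket','manifold','rack','rack_hole0','clean1','tap_tip','leak_spray','spanner','wire_brush']:
        print(n,pin(n,c)[:3])
o=robot.observe();print(o['t'],o['tcp_rot'],o['contact_force'])
E
```

```text
pics
top
burner_head [(0.64, array([396.5, -28.6,  89.4])), (0.64, array([405.4, 117.6,  87. ])), (0.61, array([557.2,  12.7, 116.9]))]
nut_top [(0.47, array([556.5,  20.2,  92. ]))]
socket [(0.88, array([557.2,  18.7,  64.6])), (0.66, array([ 532.9, -315.5,    2.8]))]
manifold [(0.64, array([ 5.554e+02,  1.540e+01, -5.000e-01])), (0.61, array([621.8, 132.6,  61.7]))]
rack [(0.9, array([510.6, 293.8,   1.9])), (0.48, array([555.7,  17.3,  63.6]))]
rack_hole0 [(0.59, array([452.3, 288.4,  53.4]))]
clean1 [(0.57, array([514.7, 288.1,  15.9])), (0.49, array([579.2, 293.1,  17.5]))]
tap_tip [(0.5, array([628.9, 131.1,  64.3]))]
leak_spray [(0.55, array([ 662.8, -277.6,    1.6])), (0.54, array([559.2,  16.2,  29.3]))]
spanner [(0.84, array([692.9, 138.3,   5.9]))]
wire_brush [(0.74, array([ 705.4, -105.6,    2.4])), (0.42, array([452.2, 283.6,  54.8]))]
side
burner_head [(0.86, array([349.1, -81.7,  86.2])), (0.71, array([393.2, -27.1,  87.6])), (0.64, array([407.1, 110. ,  92.9]))]
nut_top []
socket [(0.89, array([554.2,  14.7,  62.6])), (0.16, array([ 6.630e+02, -2.831e+02, -3.000e-01]))]
manifold [(0.86, array([ 5.548e+02,  1.190e+01, -3.000e-01]))]
rack [(0.71, array([5.148e+02, 2.919e+02, 2.000e-01]))]
rack_hole0 [(0.78, array([451.2, 282.6,  50.8]))]
clean1 [(0.66, array([582. , 293.5,  14. ])), (0.63, array([516.3, 288.5,  11.8]))]
tap_tip [(0.6, array([628.2, 129.4,  64.9]))]
leak_spray [(0.66, array([ 6.615e+02, -2.827e+02, -3.000e-01]))]
spanner [(0.63, array([693.8, 138.7,  -0.7]))]
wire_brush [(0.64, array([ 7.075e+02, -1.073e+02, -6.000e-01]))]
1.2 [ 6.23907187e-01  3.07899603e+00 -8.72661256e-06] [ 0.50007948 -0.3414807   0.32221065]
```

View pics/top0.png

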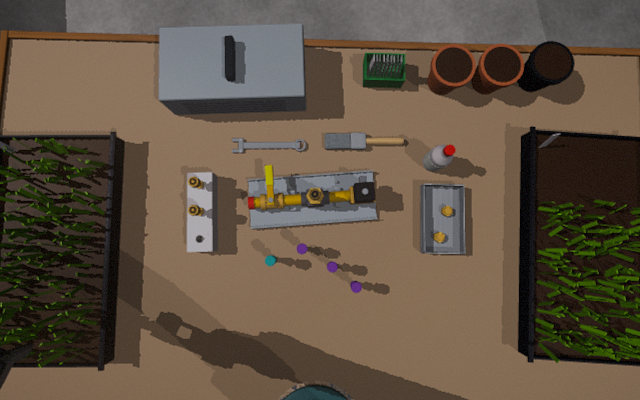

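View pics/side0.png

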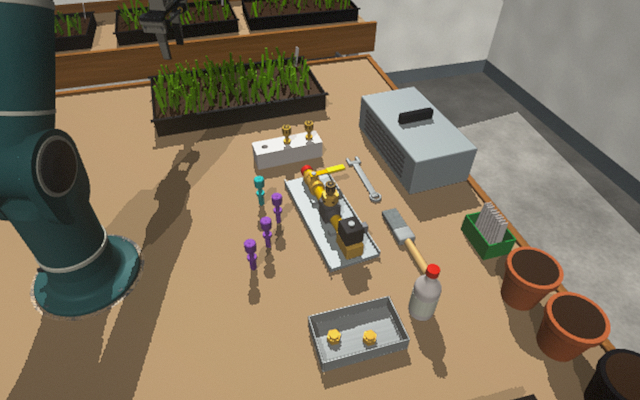

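The top view shows the sooted burner in the nut at about (315,196) and the rack's empty hole at (199,239), on the robot's side. The four purple and turquoise look-alikes stand near (270–356, 248–287). The side view agrees.

```bash
cat >> h.py <<'E'
def down(yaw):
    c,s=np.cos(yaw),np.sin(yaw)
    return Ro.from_matrix(np.array([[c,s,0],[s,-c,0],[0,0,-1]])).as_rotvec()
E
python3 - <<'E'
from h import *
o=robot.observe()
M=Ro.from_rotvec(o['tcp_rot']).as_matrix();print('yaw0',np.arctan2(M[1,0],M[0,0]))
p=[530,16,250]
for y in np.arange(-3,3.2,.5):
    q=kin.ik(p,down(y)); print(round(y,2),None if q is None else np.round(q,2))
E
```

```text
yaw0 2.7417400316590066
-3.0 [-0.4   0.23  0.36  1.88 -0.09  1.05  1.71]
-2.5 [-0.33  0.23  0.28  1.87 -0.07  1.05  2.19]
-2.0 [-0.25  0.22  0.19  1.87 -0.05  1.05  2.67]
-1.5 [-1.1   0.52  1.37  1.91 -0.55  1.18 -2.6 ]
-1.0 [-1.1   0.52  1.37  1.91 -0.55  1.18 -2.1 ]
-0.5 [-1.1   0.52  1.37  1.91 -0.55  1.18 -1.6 ]
0.0 [-0.77  0.27  0.81  1.9  -0.22  1.07 -1.44]
0.5 [-0.67  0.25  0.69  1.89 -0.18  1.06 -0.98]
1.0 [-0.63  0.25  0.64  1.89 -0.17  1.06 -0.5 ]
1.5 [-0.59  0.24  0.59  1.89 -0.15  1.06 -0.01]
2.0 [-0.55  0.24  0.53  1.89 -0.14  1.06  0.47]
2.5 [-0.5   0.23  0.48  1.88 -0.12  1.05  0.96]
3.0 [-0.44  0.23  0.41  1.88 -0.1   1.05  1.44]
```

```bash
python3 - <<'E'
from h import *
robot.movep([556,17,215],down(2.9))
i=viewer.camera_info('wrist'); snap('wrist','w1.png')
R=np.array(i['R']);t=np.array(i['t']).ravel()
print('cam',-R.T@t,'axis',R[2], np.array(i['camera_matrix']))
for n in ['burner_head','nut_top','socket','rack_hole0']: print(n,pin(n,'wrist',i)[:4])
m=viewer.silhouettes('nut_top','wrist'); print([(d['confidence'],d['mask'].sum()) for d in m])
if m: np.save('nutmask.npy',m[0]['mask'])
o=robot.observe();print(o['t'],o['joints'],o['tcp_pos'])
E
```

```text
cam [490.90123968  33.23300403 384.39835556] axis [ 0.23494366 -0.05721154 -0.97032382] [[309.70691629   0.         316.80655577]
 [  0.         309.70691629 199.49740575]
 [  0.           0.           1.        ]]
burner_head [(0.91, array([432.5,  43.7,  86.5])), (0.86, array([407.4, 120.1,  86.8])), (0.84, array([394.4, -33.5,  88.5])), (0.7, array([352.1, -84.4,  83.7]))]
nut_top []
socket [(0.82, array([555.8,  17. ,  64. ]))]
rack_hole0 [(0.96, array([453.9, 280.6,  53.2]))]
[(0.61, np.int64(585))]
3.8333 [-0.4082548   0.31502332  0.3885043   1.85667303 -0.14023564  0.99662288
  1.36923756] [555.98900336  17.36101388 214.94283969]
```

View pics/w1.png

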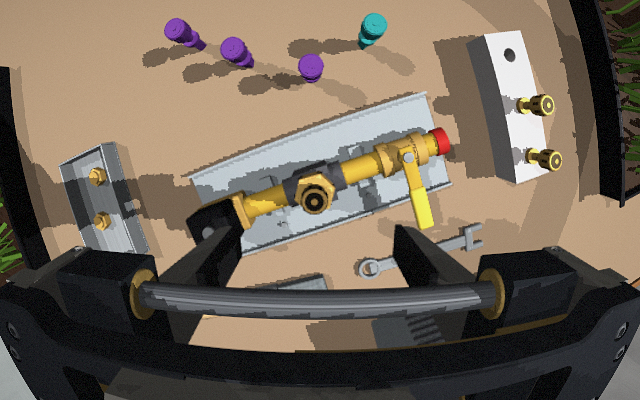

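The wrist view shows the nut and burner head at about (315,196), the empty rack hole at (509,55) and the tap lever square to the pipe. Next I'll go lower and rectify the nut's plane.

```bash
cat >> h.py <<'E'
def project(X,i):
    R=np.array(i['R']);t=np.array(i['t']).ravel();K=np.array(i['camera_matrix'])
    c=X@R.T+t; rr=np.hypot(c[...,0],c[...,1])+1e-9; th=np.arctan2(rr,c[...,2])
    return np.stack([K[0,0]*th*c[...,0]/rr+K[0,2],K[1,1]*th*c[...,1]/rr+K[1,2]],-1).astype(np.float32)
def rect(im,i,cx,cy,z,half=35,s=8):
    n=int(2*half*s); g=(np.arange(n)+.5)/s-half
    X=np.zeros((n,n,3)); X[...,0]=cx-g[:,None]*1; X[...,1]=cy-g[None,:]; X[...,2]=z   # up=+x, left=+y
    uv=project(X,i); return cv2.remap(im,uv[...,0],uv[...,1],cv2.INTER_CUBIC)
E
python3 - <<'E'
from h import *
robot.movep([575,12,140],down(2.9))
i=viewer.camera_info('wrist'); im=snap('wrist'); 
import pickle; pickle.dump((im,i),open('w2.pkl','wb'))
for n in ['burner_head','nut_top','socket','rack_hole0']: print(n,pin(n,'wrist',i)[:4])
a=rect(im,i,556,17,89,25,8);b=rect(im,i,556,17,119,25,8)
for v in (a,b):
    cv2.drawMarker(v,(200,200),(255,0,255),0,10)
cv2.imwrite('pics/r2.png',np.hstack([a,b])[:,:,::-1])
print(robot.observe()['t'])
E
```

```text
burner_head [(0.98, array([393. , -31.6,  89.1])), (0.67, array([558. ,  12.5, 121.5])), (0.62, array([433.5,  43.3,  85.7]))]
nut_top [(0.63, array([553.7,  15.5,  88.1]))]
socket []
rack_hole0 [(0.68, array([453.8, 282.5,  52.2]))]
4.4917
```

View pics/r2.png

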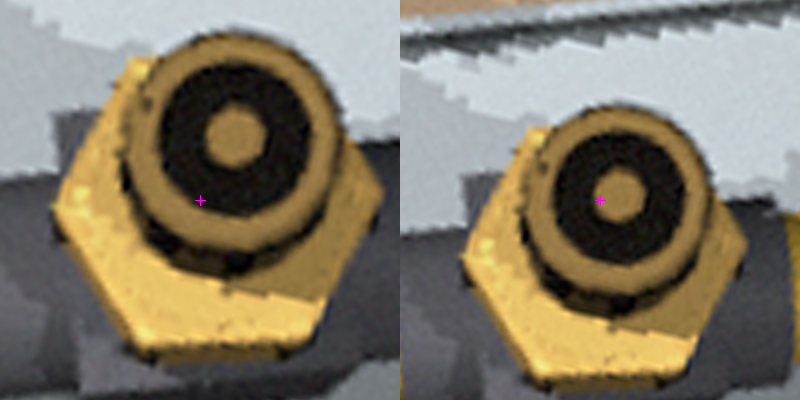

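The rectified view is at 8 px/mm. The nut's top corners are at about (57,205) and (383,195), so its centre is near (220,200). The head's ring is centred near (616,197). Both put the axis near (556,15), with one pair of flats roughly square to x. I'll fit this numerically.

```bash
cat > fit.py <<'E'
from h import *
import pickle
from scipy.ndimage import map_coordinates
im,i=pickle.load(open('w2.pkl','rb'))
g=cv2.GaussianBlur(im.astype(np.float32).mean(2) if 0 else im[:,:,0].astype(np.float32),(0,0),.7)
gr=np.hypot(cv2.Sobel(g,-1,1,0),cv2.Sobel(g,-1,0,1))
def score(P):
    uv=project(P,i); return map_coordinates(gr,[uv[:,1],uv[:,0]],order=1).mean()
T=np.linspace(.08,.92,15)
def hexp(cx,cy,a,z):
    out=[]
    for k in range(6):
        n=a+k*np.pi/3
        if abs((n+np.pi)%(2*np.pi)-np.pi)<.6: continue   # far side hidden
        nv=np.array([np.cos(n),np.sin(n)]); tv=np.array([-nv[1],nv[0]])
        e=(T-.5)*36/np.sqrt(3); out.append(np.array([cx,cy])+18*nv+e[:,None]*tv)
    q=np.vstack(out); return np.c_[q,np.full(len(q),z)]
for z in (88,89,90):
    print(z,max((score(hexp(cx,cy,np.radians(a),z)),cx,cy,a) for cx in np.arange(552,560,.5) for cy in np.arange(11,19,.5) for a in np.arange(-15,16,1)))
th=np.linspace(0,2*np.pi,60)
print('head',max((score(np.c_[x+12*np.cos(th),y+12*np.sin(th),np.full(60,119.)]),x,y) for x in np.arange(552,560,.25) for y in np.arange(11,19,.25)))
E
python3 fit.py
```

```text
88 (np.float32(315.12152), np.float64(556.0), np.float64(15.0), np.int64(2))
89 (np.float32(317.0104), np.float64(556.0), np.float64(15.0), np.int64(2))
90 (np.float32(314.78546), np.float64(556.0), np.float64(15.0), np.int64(3))
head (np.float32(272.6691), np.float64(553.0), np.float64(15.5))
```

```bash
python3 - <<'E'
from h import *
X,Y=556,15; yaw=np.radians(152)
grip(0.6,10)
robot.movep([X,Y,140],down(yaw))
robot.servo_line([X,Y,67],feed=80)
robot.hold(.1)
o0=robot.observe();print(o0['t'],o0['contact_force'],o0['wrist_torque'])
grip(0.0,8); robot.hold(.2)
o=robot.observe();print(o['t'],o['contact_force']-o0['contact_force'],o['wrist_torque']-o0['wrist_torque'],o['grip_width']*92,o['grip_force'],o['tcp_pos'],o['joints'])
print('tool y',np.sin(yaw),-np.cos(yaw))
E
```

```text
6.6833 [0.43749415 0.56015908 0.24121957] [-0.01045808 -0.03256655 -0.00804254]
7.3 [0.25043579 1.12221657 2.37900888] [0.29464107 0.0135785  0.03590175] 35.90049331284317 7.999310608429369 [556.31386387  15.34488905  67.25622315] [-0.38641277  0.52784379  0.38069207  1.96039436 -0.29323369  0.70587913
  1.25465914]
tool y 0.4694715627858907 0.882947592858927
```

```bash
python3 - <<'E'
from h import *
X,Y=556.2,15.3; yaw=np.radians(152)
grip(0.0,30)
for a in (.1,.2,.3,.4):
    robot.movep([X,Y,67+.64*a],down(yaw-a))
    o=robot.observe();print(round(o['t'],2),o['contact_force'].round(1),o['wrist_torque'].round(2),round(o['grip_width']*92,2),o['tcp_pos'].round(2),o['joint_velocities'].max().round(2))
M=Ro.from_rotvec(o['tcp_rot']).as_matrix();print('turned',yaw-np.arctan2(M[1,0],M[0,0]))
E
```

```text
7.77 [0.1 2.9 5.4] [ 0.27  0.09 -0.11] 35.75 [556.31  15.36  67.29] 0.01
8.02 [-0.2  1.9  4.5] [ 0.31  0.11 -0.09] 35.69 [556.3   15.28  67.34] 0.01
8.27 [-0.9  1.3  5.9] [ 0.29  0.19 -0.1 ] 35.68 [556.25  15.21  67.4 ] 0.01
8.52 [-0.2  2.3  6.2] [ 0.21  0.14 -0.15] 36.0 [556.2   15.18  67.46] 0.01
turned 0.3993358076217368
```

```bash
cat >> h.py <<'E'
Y0=np.radians(152); C=np.array([556.2,15.3])
def pull(a):
    """light pull with the nut turned by a; returns lift in mm, peak force"""
    grip(0.52,25)
    robot.servo_line([*C,96],feed=80); robot.hold(.1)
    grip(0.0,25); robot.hold(.1)
    o0=robot.observe(); f0=o0['contact_force']; z0=o0['tcp_pos'][2]
    print('head grip',round(o0['grip_width']*92,1),f0.round(1),o0['tcp_pos'].round(2))
    z=96.;log=[]
    while z<100.4:
        z+=.4; robot.servo_line([*C,z],feed=20)
        o=robot.observe(); f=-(o['contact_force']-f0)[2]; log.append((round(o['tcp_pos'][2]-z0,2),round(f,1)))
        if f>7: break
    print('pull',a,log,'t',round(o['t'],2))
    return o['tcp_pos'][2]-z0, f
def turn(a,b):
    """put the burner down, grip the nut as left at a, turn it on to b"""
    robot.servo_line([*C,96],feed=40)
    grip(0.52,30)
    robot.servo_line([*C,67+.64*a],feed=80)
    grip(0.0,30)
    robot.movep([*C,67+.64*(a+b)/2],down(Y0-(a+b)/2)); robot.movep([*C,67+.64*b],down(Y0-b))
    o=robot.observe(); print('nut',b,round(o['grip_width']*92,1),o['contact_force'].round(1),o['wrist_torque'].round(2),'t',round(o['t'],2))
E
python3 -c "
from h import *
pull(.4)"
```

```text
head grip 23.3 [-0.1  0.6 -2.6] [556.01  15.26  95.81]
pull 0.4 [(np.float64(0.53), np.float64(-1.1)), (np.float64(1.01), np.float64(-0.4)), (np.float64(1.32), np.float64(-0.4)), (np.float64(1.47), np.float64(3.4)), (np.float64(1.64), np.float64(8.6))] t 11.35
```

Held: the lift stops at 1.5 mm with a clear rise in force. Next I'll loop turning and pulling.

```bash
python3 - <<'E'
from h import *
a=.4
for k in range(3):
    turn(a,a+.33); a+=.33
    l,f=pull(a)
    if f<=7: print('FREE at',a); break
E
```

```text
nut 0.73 35.7 [-1.4 -1.2  4.1] [-0.49  0.4  -0.16] t 13.49
head grip 22.9 [ 0.1  0.6 -1.7] [556.    15.28  95.81]
pull 0.73 [(np.float64(0.57), np.float64(0.1)), (np.float64(1.02), np.float64(0.3)), (np.float64(1.41), np.float64(0.6)), (np.float64(1.62), np.float64(1.4)), (np.float64(1.82), np.float64(5.3)), (np.float64(2.11), np.float64(10.3))] t 16.57
nut 1.06 35.8 [-2.3 -1.3  5. ] [-0.39  0.7  -0.13] t 18.73
head grip 23.1 [ 0.5  0.3 -1.7] [556.01  15.29  95.82]
pull 1.06 [(np.float64(0.53), np.float64(-0.4)), (np.float64(1.01), np.float64(0.1)), (np.float64(1.43), np.float64(-0.3)), (np.float64(1.78), np.float64(0.3)), (np.float64(2.18), np.float64(0.2)), (np.float64(2.55), np.float64(0.1)), (np.float64(2.93), np.float64(0.7)), (np.float64(3.34), np.float64(-0.0)), (np.float64(3.77), np.float64(0.3)), (np.float64(4.14), np.float64(0.2)), (np.float64(4.56), np.float64(0.7))] t 23.05
FREE at 1.06
```

```bash
python3 - <<'E'
from h import *
pk=[]
for z in (104,110,118,128,140,155,175):
    robot.servo_line([*C,z],feed=70); o=robot.observe(); pk.append((z,o['contact_force'].round(1).tolist()))
    if o['contact_force'][2]<-12: break
print(pk,o['t'],o['grip_width']*92,o['tcp_pos'],o['joints'].round(2))
im=snap('side'); cv2.imwrite('pics/s3.png',cv2.resize(im[80:280,200:420],None,fx=2.5,fy=2.5)[:,:,::-1])
print(pin('burner_head','side')[:5])
print(np.round(kin.ik([453,282,175],down(2.9)),2))
E
```

```text
[(104, [-2.6, 0.2, 0.6]), (110, [-2.8, -0.3, 0.5]), (118, [-1.1, 0.5, -0.6]), (128, [0.4, -0.8, -1.7]), (140, [-0.6, 0.7, -2.6]), (155, [0.3, 0.0, -1.1]), (175, [-0.1, 0.4, -1.4])] 25.2333 23.280902890981707 [556.46217193  15.39346553 175.49306814] [-0.69  0.43  0.77  1.91 -0.36  0.95  0.27]
[(0.83, array([557.4,  11.6, 197.2])), (0.75, array([430.8,  40.3,  86.4])), (0.74, array([ 468.5, -293.8,    5.2])), (0.7, array([348. , -82.5,  87.9])), (0.62, array([391.7, -27.2,  86.2]))]
[-1.    0.33  0.47  1.95 -0.19  0.9   0.89]
```

View pics/s3.png

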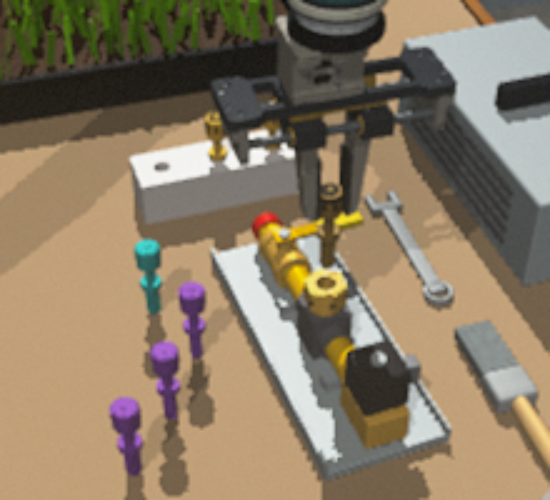

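The burner is out of the nut, hanging upright in the gripper, and the nut stays in place. Next: measure the rack hole.

```bash
python3 - <<'E'
from h import *
import pickle
robot.servo_line([*C,185],feed=100)
robot.movep([470,278,185],down(2.9)); robot.hold(.15)
i=viewer.camera_info('wrist'); im=snap('wrist'); pickle.dump((im,i),open('w4.pkl','wb'))
print([pin(n,'wrist',i)[:3] for n in ('rack_hole0','rack')])
o=robot.observe();print(o['t'],o['tcp_pos'],o['contact_force'])
a=rect(im,i,453,282,52,35,8)
g=cv2.GaussianBlur(im.astype(np.float32).mean(2),(0,0),.6); gr=np.hypot(cv2.Sobel(g,-1,1,0),cv2.Sobel(g,-1,0,1))
from scipy.ndimage import map_coordinates
th=np.linspace(0,2*np.pi,72)
best=max((map_coordinates(gr,project(np.c_[x+8.8*np.cos(th),y+8.8*np.sin(th),np.full(72,52.)],i).T[::-1],order=1).mean(),x,y) for x in np.arange(446,460,.25) for y in np.arange(275,289,.25))
print('hole',best)
cv2.circle(a,(int((282-best[2]+35)*8),int((453-best[1]+35)*8)),70,(255,0,255),1)
cv2.imwrite('pics/r4.png',a[:,:,::-1])
# what the same kind of fit gives for the burner's head before (inner rings excluded)
im,i=pickle.load(open('w2.pkl','rb'))
b=rect(im,i,556,15,119,16,16); cv2.circle(b,(256,256),192,(255,0,255),1); cv2.imwrite('pics/r5.png',b[:,:,::-1])
cv2.imwrite('pics/r45.png',np.hstack([cv2.resize(a,(400,400)),cv2.resize(b,(400,400))])[:,:,::-1])
E
```

```text
[[(0.93, array([457.1, 283.5,  52.8])), (0.33, array([552.8,  12.4,  65.7]))], [(0.8, array([513.8, 286.7,  -0.7]))]]
26.9583 [470.50306243 277.11408875 184.96770106] [-0.28985961 -0.09588804 -1.64425863]
hole (np.float32(409.66974), np.float64(449.75), np.float64(286.25))
```

View pics/r45.png

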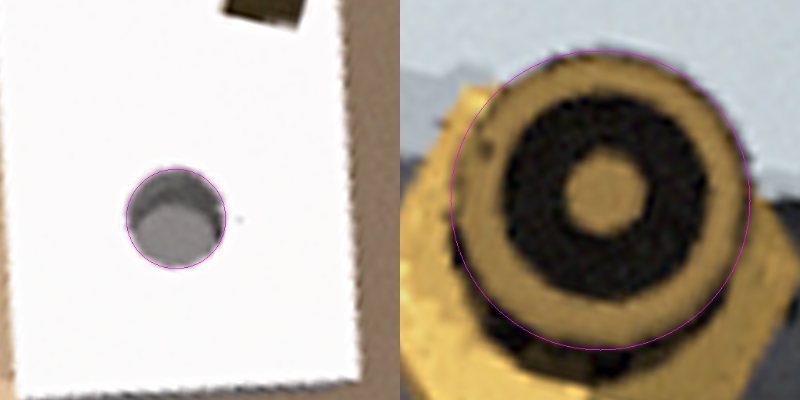

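The hole circle fits cleanly at (449.8,286.3), and the head in the earlier picture sits at about (556.2,14.7). The network points disagree by a few mm, so I'll measure the hole again from another pose before inserting.

```bash
cat >> h.py <<'E'
def hole(tag=None):
    from scipy.ndimage import map_coordinates
    i=viewer.camera_info('wrist'); im=snap('wrist',tag)
    g=cv2.GaussianBlur(im.astype(np.float32).mean(2),(0,0),.6); gr=np.hypot(cv2.Sobel(g,-1,1,0),cv2.Sobel(g,-1,0,1))
    th=np.linspace(0,2*np.pi,72)
    return max((map_coordinates(gr,project(np.c_[x+8.8*np.cos(th),y+8.8*np.sin(th),np.full(72,52.)],i).T[::-1],order=1).mean(),x,y) for x in np.arange(444,460,.25) for y in np.arange(277,293,.25))
E
python3 - <<'E'
from h import *
robot.hold(.2); print(hole(), robot.observe()['tcp_pos'])
robot.movep([466,282,160],down(2.9)); robot.hold(.4); print(hole('w6.png'), robot.observe()['tcp_pos'])
robot.movep([466,286,160],down(2.5)); robot.hold(.4); print(hole(), robot.observe()['tcp_pos'],robot.observe()['t'])
# same check via the fixed top camera (pinhole)
im=snap('top'); i=viewer.camera_info('top'); K=np.array(i['camera_matrix'])
for x,y in ((450,286.2),(454,282)):
    c=np.array(i['R'])@np.array([x,y,52.])+np.array(i['t']).ravel(); print((K@(c/c[2]))[:2])
E
```

```text
(np.float32(407.53482), np.float64(449.75), np.float64(286.25)) [470.04360085 277.89343532 184.97183455]
(np.float32(402.66006), np.float64(449.75), np.float64(286.25)) [466.22491517 282.02682022 160.38776781]
(np.float32(383.48364), np.float64(449.75), np.float64(286.25)) [466.05965578 285.91291931 160.02606816] 28.8
[199.7308342  238.66062656]
[201.59866271 237.01519083]
```

```bash
cat > ins.py <<'E'
from h import *
import sys
T=np.array([449.4,286.35])
robot.movep([*T,135],down(2.9)); robot.servo_line([*T,121],feed=60); robot.hold(.3)
o=robot.observe(); f0=o['contact_force']; print(o['tcp_pos'],f0.round(1))
log=[]
z=121.
while z>83:
    z-=1 if z>110 else 2
    robot.servo_line([*T,z],feed=40); o=robot.observe(); f=(o['contact_force']-f0).round(1); log.append((round(o['tcp_pos'][2],1),f.tolist()))
    if f[2]>6 or np.hypot(f[0],f[1])>8: break
print(log[-14:],o['t'],o['tcp_pos'])
E
python3 ins.py
```

```text
[449.56512778 286.44418871 121.21563985] [ 0.6  0.3 -1.7]
[(np.float64(107.8), [-0.8, 0.2, -0.3]), (np.float64(105.8), [-0.1, -0.4, 0.5]), (np.float64(103.9), [-0.1, -0.1, 0.2]), (np.float64(101.8), [-0.2, 0.6, 0.2]), (np.float64(99.9), [-1.2, -0.1, 0.8]), (np.float64(97.8), [-0.3, 1.0, 0.6]), (np.float64(95.9), [-0.6, -0.3, 0.1]), (np.float64(93.9), [-1.1, 0.0, -0.0]), (np.float64(91.9), [-1.0, -0.5, 0.5]), (np.float64(89.9), [0.6, -0.1, -0.4]), (np.float64(87.9), [-0.1, -1.1, -0.4]), (np.float64(85.8), [-1.7, -0.2, 0.6]), (np.float64(83.9), [-0.5, -0.2, -0.1]), (np.float64(81.9), [-0.5, -0.1, 0.2])] 36.2167 [449.34293851 286.27911897  81.86223746]
```

It went straight in. Now I'll settle the collar on the rim, release and back off.

```bash
python3 - <<'E'
from h import *
T=np.array([449.4,286.35]); f0=robot.observe()['contact_force'][2]; z=82.
while z>77:
    z-=.3; robot.servo_line([*T,z],feed=15); o=robot.observe(); f=o['contact_force'][2]-f0
    if f>3.5: break
print(z,f,o['tcp_pos'])
grip(0.45,10); robot.hold(.2)
robot.servo_line([*T,150],feed=100)
robot.servo_line([T[0]+25,T[1]-10,190],feed=150); robot.hold(.3)
i=viewer.camera_info('wrist'); im=snap('wrist','w7.png')
print([pin(n,'wrist',i)[:4] for n in ('burner_head','clean1')], robot.observe()['t'])
im=snap('side'); cv2.imwrite('pics/s7.png',cv2.resize(im[100:300,220:440],None,fx=2.5,fy=2.5)[:,:,::-1])
E
```

```text
79.30000000000003 6.121524916687088 [449.58631654 286.40147447  79.7014229 ]
[[(0.91, array([405. , 117.3,  84.6])), (0.91, array([351.3, -85. ,  87.3])), (0.84, array([392.6, -33.7,  85. ])), (0.72, array([450.5, 284.3, 103.8]))], [(0.87, array([514.9, 289.4,  16.3])), (0.71, array([580.3, 293.4,  13. ]))]] 40.9083
```

View pics/w7.png

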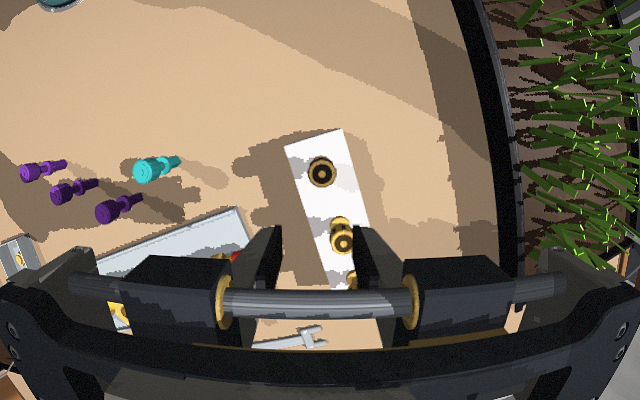

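View pics/s7.png

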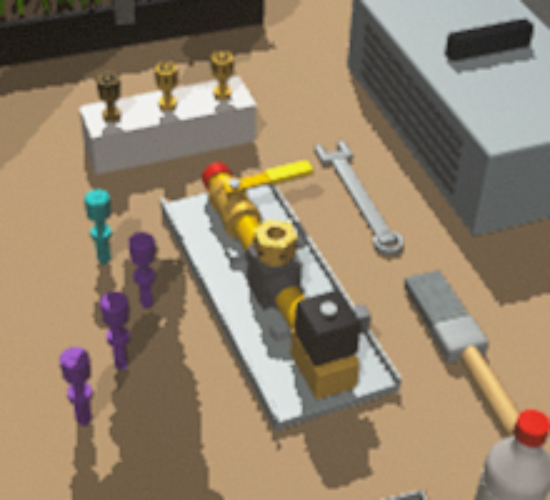

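The wrist view shows the sooted burner upright in the rack's end hole at (321,172). The side view shows all three burners seated level, the tap lever still shut and everything else in place.

```bash
python3 -c "
from h import *
print(robot.job_done())"
```

```text
the job is handed in; nothing more can be done
None
```

The job is handed in: the burner came free within 1.06 rad clockwise (still held at 0.73 rad) and now sits by its collar, head up, in the rack's empty hole; the nut is left slack, the tap is shut and nothing else was moved.

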